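# Swing a tile-scoring guide into line about its pivot post

## Task

Set the aluminium scoring guide in its jig: slide its V-shaped shoe up against the steel pivot post, then, keeping the shoe on the post and the guide down on the bench, swing it round past the sprung brass roller and press it home against the black stop pin. Press the pin with about 10 N and never with more than 15 N, nor the post with more than 30 N. Then let go, so that the roller keeps the guide against the pin, and leave the tile and everything else on the bench where it is.

Things in the scene. Friction and masses are not known exactly. Their poses are not given: they have to be found in the camera images.
- guide_grip (a point): Centre of the upright orange grip block on the loose aluminium scoring guide (about 0.35 kg), 52 mm above the guide's underside. Site x runs along the guide to its round nose, z up. Block 44 mm long (x), 24 wide (y), from 28 to 72 mm above the underside: grip it across its width from above. The rail under it, 26 wide, 28 high, lies on the bench from x = -162 mm to the nose tip at x = +120.
- guide_shoe (a point): Point on the guide 180 mm behind the grip centre (guide x = -180, y = 0), 20 mm above the underside: the post's axis lies here when the V shoe is seated. The dark steel V shoe opens towards -x, 90 degrees between its flanks, 28 mm high, 41 mm wide in y. Axes as guide_grip.
- guide_nose (a point): Centre of the guide's round nose (radius 13 mm), guide x = +107, 14 mm above the underside. Axes as guide_grip.
- post (a point): Axis of the fixed steel pivot post, radius 8 mm, 40 mm high above the bench; this point is 20 mm up. Its axes are the jig's.
- jig: The jig, fixed to the bench; origin at the foot of the post. Its x axis is the line the guide is to lie along, from the post to the stop end. The guide starts on the +y side, turned 0.38 to 0.75 rad from the line (nose to +y), and swings towards -y. The blue carriage at the stop end carries the stop pin and the roller and is up to 31 mm high.
- pin_mid (a point): Middle setting of the black stop pin's axis (jig x = 280 mm, y = -21; the guide then lies along jig x). Pin radius 8 mm, height 26 mm. Pin and roller are clamped together, rigidly, up to 18 mm to either side (jig y) of this point; where is not reported, find the pin by feel. The push at the pin follows from the torque about the post: count the grip's side force and its twist. Axes as jig.
- roller_mid (a point): Middle setting of the brass catch roller's axis when free (jig x = 299.5 mm, y = +13). Roller radius 7 mm, from 5 to 23 mm above the bench, turns freely. It shifts with the pin, by the same unknown amount. Passing it takes a side push at the grip of up to about 6 N besides the guide's friction on the bench.
- catch (a joint): How far the sprung roller is pressed outwards along jig +x (m): 0 when free; spring 0.5 N/mm with 2.5 N preload. It reads up to about 0.0075 as the guide's nose passes and falls to about 0.0027 when the guide lies home against the pin; there it pushes the guide with about 3 N against the pin and 4 N onto the post.
- tile: White ceramic tile waiting to be scored, 100 x 100 x 8 mm, lying beside the line on the jig's -y side. Leave alone.
- tiles: Stack of five ceramic tiles, 150 x 150 x 40 mm. Leave alone.
- dispenser: Red push dispenser of plastic rivets, 132 x 70 x 92 mm. Leave alone.
- level: Aluminium spirit level standing on edge, 412 x 26 x 50 mm, along its x. Leave alone.
- visor: Black safety visor standing on its lower edge, about 60 x 230 x 110 mm. Leave alone.
- caliper: Stainless steel caliper lying flat, 230 x 65 x 15 mm, along its x. Leave alone.

How it is judged:
By the outcome, as a careful person would: the job done as asked, in the order asked, and still so for the second after the job is handed in, with the robot touching nothing.
It also fails if it takes over 70 s, if anything falls off the work surface, if the arm or the gripper's body presses on something with over 40 N, if the wrist force passes 120 N, or if a joint passes its speed limit or range.

## Robot

A 6-joint arm with a two-finger parallel gripper is mounted at the origin on the work surface. World frame = base frame: x ahead of the robot, y to its left, z up, the work surface at z = 0. Lengths are in m, angles in rad, forces in N, time in s.
With the tool pointing down it reaches from about 0.3 to 0.85 m from the base axis. Payload 4.2 kg.
Tool frame: the origin (TCP) lies at the very end of the fingers, on their centre line; the grasp point (between the pads) lies 19 mm behind it; y points along the fingers, z is the direction in which the jaws open and shut, and the axes are right-handed (so a half turn about y gives the same grasp; the last joint's range is limited). The gripper opens to 91 mm and grips with 3 to 60 N. Pads are 32 mm wide; open, the fingers measure 118 mm over their backs; the gripper's body (76 mm by 178 mm) begins 60 mm behind the grasp point.
Start: joints at [-1.22, 0.32, 1.565, -0, 1.257, -0.02], TCP at [0.208, -0.536, 0.214] pointing down, gripper open.
Joint ranges: [-3.11, 3.11], [-0.84, 2.01], [0.21, 2.61], [-1.34, 4.49], [0.05, 2.63], [-2.56, 2.56]. Speed limits (rad/s): [2.57, 2.57, 3.14, 3.14, 3.14, 3.14].

## Interface

Orientations are given as a rotation vector (axis times angle).
In Python, from rig import r gives the robot as it stands.
- The arm moves only by the shell command python3 -m crank 'ROWS'. ROWS is JSON, a list of rows, each a list of 3 entries, a list of its own where there are three numbers: the shift along the tool's x, y, z normalised to -1 to 1, where 1 is 0.025 m, then the turn about the tool's y normalised to -1 to 1, where 1 is 4 degrees, then the gripper command: -1 is shut, 1 is fully open, values between are in proportion. In form: [[[x, y, z], spin, fingers], ...]. A call has 1 to 5 rows; each row shifts and turns the commanded pose from where the row before left it, along the tool's axes as they then stand; what a row does not reach is not made up. A row lasts 1/12 s, in which the tool goes at most 41.7 mm and 7.16 degrees, less where a joint would pass 70% of its speed; a pose out of reach is approached as far as the arm can. A call with a number of a shift or a turn outside -1 to 1 is refused whole. A call with a gripper value outside its range is refused whole. The fingers move at their own pace and stop on an object; the grip force is fixed at half the most. Time passes only in rows, so rows that do not move let the fingers close. It gives the time, the measured TCP pose, the force and the opening at its end, in the units of the state.
- r.get_obs(): the state, without advancing time (a new reading comes with each control period).
- r.capture(name): name is "scene" or "top" or "wrist"; returns a dict with "pixels" (400x640x3 uint8, red, green, blue), "fov_y" (degrees; the focal length in pixels is half the picture's height over the tangent of half this angle, whatever the lens; pixels are square), "cx", "cy" (the principal point, pixels), "k1" (the pictures are not rectified: a ray, as slopes to the right and down, at radius r is drawn at 1 + k1 r^2 times it, then the intrinsics apply), "cam_to_world" (4x4, takes a point from camera to world coordinates); the wrist camera has in their place "mount" (4x4, takes a point from camera to tool coordinates, whose origin is the TCP and whose axes are the tool frame's). Camera axes: x right, y up, looking along -z (the intrinsics and any distortion apply to the point x, -y, -z); pixel columns grow to the right and rows downward; lengths in m; the calibration is good to about 2 mm. A picture is of the moment at which its call begins: read the wrist's pose just before it. There is no depth.
- r.close_job(): hands the job in, once; it reports no verdict.
The state is a dict: "clock": time; "q": joint angles; "joint_velocities": joint speeds; "effort": joint torques, N m; "ee_pos": TCP position; "ee_rot": TCP orientation; "force": force on the tool from outside, world axes, zero at the start; "wrist_torque": the same for the moment, N m; "gripper_width": finger opening in m.
Only numpy, scipy, OpenCV 4.12 (cv2) and the standard library are available. Lean on these libraries where they do the work, as an engineer would, in place of code of your own. Each camera call takes 0.05 s, during which the arm holds its last target.

## Working session

There is one attempt and no reset: what is moved stays moved. The work goes in short steps, Python scripts to look and compute and a shell command to move; the robot and the scene stay as the last step left them, time stands still between calls to the robot, and variables do not carry over. Pictures are saved under pics/ and viewed, and the job is handed in when it is done.

```bash
ls; mkdir -p pics
python3 - <<'E'
from rig import r
import cv2
o=r.get_obs()
for k,v in o.items(): print(k,v)
for n in("scene","top","wrist"):
    c=r.capture(n); cv2.imwrite(f"pics/{n}0.png",c["pixels"][:,:,::-1])
    print(n,{k:v for k,v in c.items() if k!="pixels"})
E
```

```text
pics
clock 0.0
q [-1.22001825e+00  3.20299542e-01  1.56569525e+00 -1.06731073e-06
  1.25740747e+00 -1.99768845e-02]
joint_velocities [ 1.56443271e-03 -5.97610041e-04  9.89295024e-05 -2.27291690e-04
 -1.13162547e-03 -1.93467636e-03]
effort [-1.10987126e-03 -4.12462807e+01 -2.31974065e+01  7.22593954e-02
  4.55880084e-02 -1.45615868e-04]
ee_pos [ 0.20816786 -0.5354384   0.21310961]
ee_rot [-0.37894013  2.02087852 -2.01721223]
force [ 0.00502618 -0.14023632  0.04732626]
wrist_torque [-0.00268641 -0.03554224 -0.03376882]
gripper_width 0.09083021610598135
scene {'fov_y': 44.01127269777659, 'cx': 317.2100421924346, 'cy': 210.94616355192233, 'k1': -0.01790279751443001, 'cam_to_world': array([[ 0.74017456, -0.43515291,  0.51262419,  1.36118388],
       [ 0.67238661,  0.47200648, -0.57018079, -0.93653552],
       [ 0.00615389,  0.76671496,  0.64195818,  1.09557501],
       [ 0.        ,  0.        ,  0.        ,  1.        ]])}
top {'fov_y': 44.95328638579207, 'cx': 318.083570460177, 'cy': 199.34193340014795, 'k1': -0.01010222335142386, 'cam_to_world': array([[-1.98940364e-02,  9.98321440e-01, -5.43923604e-02,
         4.26806307e-01],
       [-9.99802083e-01, -1.98565716e-02,  1.22917832e-03,
        -1.71406957e-02],
       [ 1.47069274e-04,  5.44060486e-02,  9.98518883e-01,
         1.69461640e+00],
       [ 0.00000000e+00,  0.00000000e+00,  0.00000000e+00,
         1.00000000e+00]])}
wrist {'fov_y': 61.29002032104073, 'cx': 324.57798571241466, 'cy': 197.50120942401847, 'k1': -0.058047980238404046, 'mount': array([[-3.16209063e-04, -9.70901047e-01, -2.39480807e-01,
        -6.64456790e-02],
       [ 5.34638961e-04,  2.39480621e-01, -9.70900997e-01,
        -1.70470726e-01],
       [ 9.99999807e-01, -4.35043464e-04,  4.43355585e-04,
         6.09257424e-04],
       [ 0.00000000e+00,  0.00000000e+00,  0.00000000e+00,
         1.00000000e+00]])}
```

View pics/top0.png

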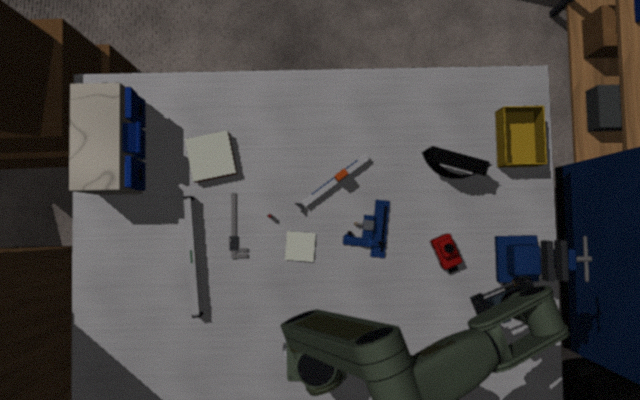

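View pics/scene0.png

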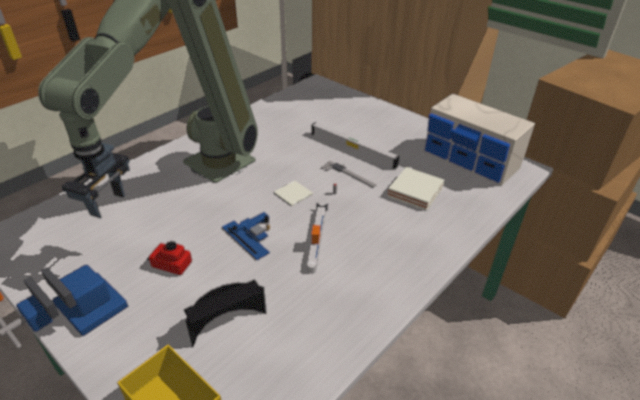

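View pics/wrist0.png

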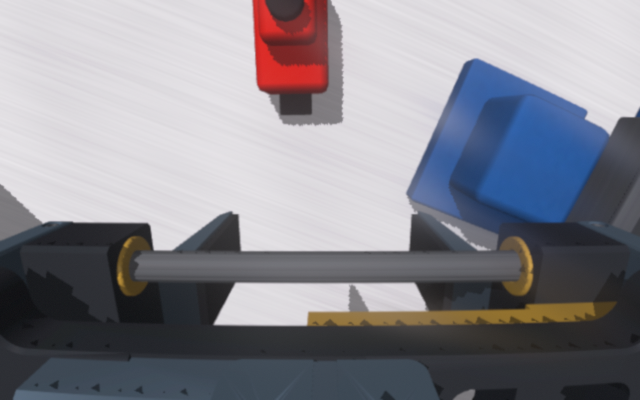

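```bash
cat > h.py <<'E'
import numpy as np,cv2
from rig import r
from scipy.spatial.transform import Rotation as R
def ray(c,uv,T=None):
    T=c.get("cam_to_world") if T is None else T
    f=200/np.tan(np.radians(c["fov_y"])/2)
    K=np.array([[f,0,c["cx"]],[0,f,c["cy"]],[0,0,1]])
    p=cv2.undistortPoints(np.array([[uv]],float),K,np.array([c["k1"],0,0,0]))[0,0]
    d=T[:3,:3]@np.array([p[0],-p[1],-1]); return T[:3,3],d
def toplane(c,uv,z,T=None):
    o,d=ray(c,uv,T); return o+d*(z-o[2])/d[2]
def proj(c,P,T=None):
    T=c.get("cam_to_world") if T is None else T
    f=200/np.tan(np.radians(c["fov_y"])/2)
    K=np.array([[f,0,c["cx"]],[0,f,c["cy"]],[0,0,1]])
    q=(np.linalg.inv(T)@np.r_[P,1])[:3]; q=np.array([q[0],-q[1],-q[2]])
    return cv2.projectPoints(q[None],np.zeros(3),np.zeros(3),K,np.array([c["k1"],0,0,0]))[0][0,0]
def toolT(o):
    T=np.eye(4);T[:3,:3]=R.from_rotvec(o["ee_rot"]).as_matrix();T[:3,3]=o["ee_pos"];return T
def crop(img,x0,y0,x1,y1,s,name):
    cv2.imwrite("pics/"+name,cv2.resize(img[y0:y1,x0:x1,::-1],None,fx=s,fy=s,interpolation=cv2.INTER_CUBIC))
E
python3 - <<'E'
import cv2
i=cv2.imread("pics/top0.png")[140:270,250:400]; cv2.imwrite("pics/t1.png",cv2.resize(i,None,fx=4.5,fy=4.5,interpolation=2)[:,:])
i=cv2.imread("pics/scene0.png")[170:280,210:350]; cv2.imwrite("pics/s1.png",cv2.resize(i,None,fx=5,fy=5,interpolation=2))
E
```

```text
(no output)
```

View pics/t1.png

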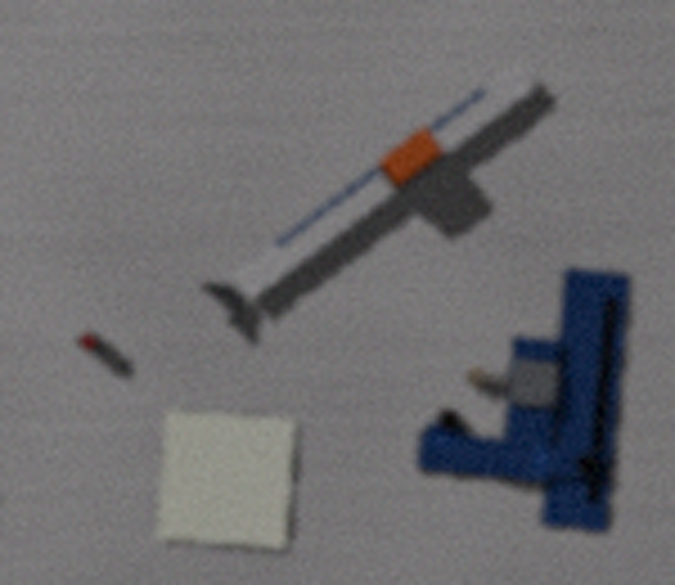

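View pics/s1.png

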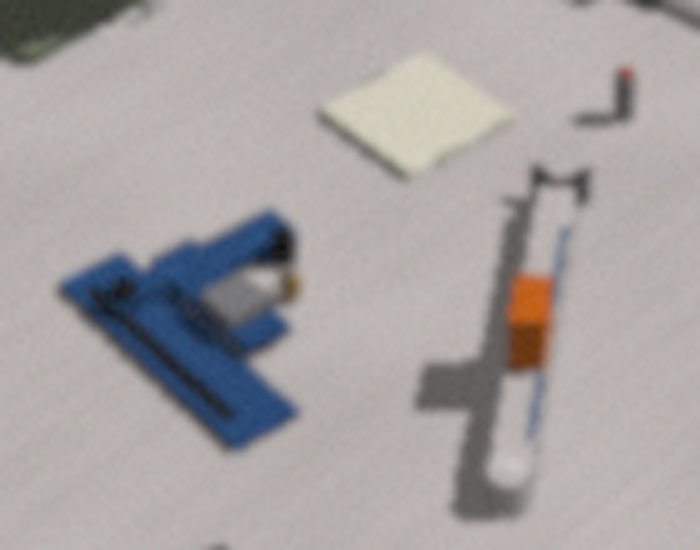

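Run:
```python
from h import *
c=r.capture("top"); s=r.capture("scene")
def t(u,v,z): return toplane(c,[(u+.5)/4.5-.5+250,(v+.5)/4.5-.5+140],z)
def sc(u,v,z): return toplane(s,[(u+.5)/5-.5+210,(v+.5)/5-.5+170],z)
D=dict
for n,a,b,z in [("post",(88,341),(625,73),.04),("grip",(411,158),(531,290),.072),("pin",(452,418),(278,238),.026),("roller",(473,376),(290,285),.023)]:
    print(n,t(*a,z).round(4),sc(*b,z).round(4))
for n,a,b,z in [("blueline",(278,243),(482,92),.028),("carr",(568,270),(546,525),.01),("carrR",(628,275),(608,528),.01),("tile",(166,412),(297,418),.008)]:
    p,q=t(*a,z),t(*b,z);print(n,p.round(4),q.round(4),np.degrees(np.arctan2(*(q-p)[1::-1])))
print("nose",sc(512,465,.028),"shoe",sc(560,185,.028))
```

```text
post [0.4653 0.1493 0.04  ] [0.4642 0.1525 0.04  ]
grip [ 0.5968 -0.0978  0.072 ] [ 0.5946 -0.0898  0.072 ]
pin [ 0.4012 -0.127   0.026 ] [ 0.4021 -0.1273  0.026 ]
roller [ 0.4329 -0.1441  0.023 ] [ 0.4394 -0.1519  0.023 ]
blueline [0.5379 0.0035 0.028 ] [ 0.6514 -0.1559  0.028 ] -54.55602461437656
carr [ 0.5136 -0.2207  0.01  ] [ 0.3172 -0.1986  0.01  ] 173.57341194118868
carrR [ 0.5088 -0.2672  0.01  ] [ 0.3139 -0.2463  0.01  ] 173.89910179647418
tile [0.4099 0.0929 0.008 ] [ 0.4033 -0.0083  0.008 ] -93.7539753715577
nose [ 0.65891213 -0.17684642  0.028     ] shoe [0.50419286 0.03879996 0.028     ]
```

```bash
cat >> h.py <<'E'
def goal(xyz,zang,o=None):
    """rows' units needed: tool-shift in the CURRENT tool axes; spin total (rows of 4 deg)"""
    o=o or r.get_obs();T=toolT(o)
    d=np.array(xyz)-T[:3,3]; z=T[:3,2]; a=np.degrees(np.arctan2(z[1],z[0]))
    e=(zang-a+180)%360-180
    print("t",round(o["clock"],2),"pos",T[:3,3].round(4),"zang",round(a,2),"F",np.round(o["force"],2),"M",np.round(o["wrist_torque"],3),"w",round(o["gripper_width"],4))
    print("d",d.round(4),"units now",(T[:3,:3].T@d/0.025).round(2),"yaw err deg",e.round(2),"spin units (about tool y, down)",(-e/4).round(2))
E
python3 - <<'E'
from h import *
o=r.get_obs(); print(toolT(o).round(4)); print(o["clock"])
goal([.596,-.095,.2],35.4); goal([.596,-.095,.2],35.4-180)
E
```

```text
[[-9.320e-01 -3.000e-04  3.624e-01  2.083e-01]
 [-3.624e-01  7.000e-04 -9.320e-01 -5.357e-01]
 [ 0.000e+00 -1.000e+00 -8.000e-04  2.136e-01]
 [ 0.000e+00  0.000e+00  0.000e+00  1.000e+00]]
0.25
t 0.25 pos [ 0.2083 -0.5357  0.2136] zang -68.75 F [ 0.01 -0.22  0.31] M [0.021 0.008 0.029] w 0.0916
d [ 0.3877  0.4407 -0.0136] units now [-20.84   0.55 -10.81] yaw err deg 104.15 spin units (about tool y, down) -26.04
t 0.25 pos [ 0.2083 -0.5357  0.2136] zang -68.75 F [ 0.01 -0.22  0.31] M [0.021 0.008 0.029] w 0.0916
d [ 0.3877  0.4407 -0.0136] units now [-20.84   0.55 -10.81] yaw err deg -75.85 spin units (about tool y, down) 18.96
```

```bash
python3 -m crank '[[[-1,0,-0.52],0,1],[[-1,0,-0.52],0,1],[[-1,0,-0.52],0,1],[[-1,0,-0.52],0,1],[[-1,0,-0.52],0,1]]'; python3 -m crank '[[[-1,0,-0.52],0,1],[[-1,0,-0.52],0,1],[[-1,0,-0.52],0,1],[[-1,0,-0.52],0,1],[[-1,0,-0.52],0,1]]'
```

```text
clock: 0.67
ee_pos: [0.3019, -0.429, 0.2139]
ee_rot: [-0.378, 2.019, -2.019]
force: [0.1, 0.1, -0.4]
gripper_width: 0.0911
clock: 1.08
ee_pos: [0.395, -0.323, 0.214]
ee_rot: [-0.378, 2.019, -2.019]
force: [0.1, -0.7, 0.5]
gripper_width: 0.0912
```

```bash
python3 -m crank '[[[-1,0,-0.52],0,1],[[-1,0,-0.52],0,1],[[-1,0,-0.52],0,1],[[-1,0,-0.52],0,1],[[0,0,0],0,1]]';python3 - <<'E'
from h import *
goal([.596,-.095,.2],35.4)
E
```

```text
clock: 1.5
ee_pos: [0.4713, -0.2363, 0.2138]
ee_rot: [-0.38, 2.017, -2.014]
force: [0.4, -1.0, -0.2]
gripper_width: 0.0913
t 1.5 pos [ 0.4713 -0.2363  0.2138] zang -68.53 F [ 0.37 -0.98 -0.2 ] M [-0.004  0.043  0.015] w 0.0913
d [ 0.1247  0.1413 -0.0138] units now [-6.71  0.57 -3.43] yaw err deg 103.93 spin units (about tool y, down) -25.98
```

```bash
python3 -m crank '[[[-1,0,-0.52],0,1],[[-1,0,-0.52],0,1],[[-1,0,-0.52],0,1],[[-1,0,-0.52],-1,1],[[0,0,0],-1,1]]' >/dev/null;  python3 -m crank '[[[0,0,0],-1,1],[[0,0,0],-1,1],[[0,0,0],-1,1],[[0,0,0],-1,1],[[0,0,0],-1,1]]'; python3 -m crank '[[[0,0,0],-1,1],[[0,0,0],-1,1],[[0,0,0],-1,1],[[0,0,0],-1,1],[[0,0,0],-1,1]]';python3 -m crank '[[[0,0,0],-1,1],[[0,0,0],-1,1],[[0,0,0],-1,1],[[0,0,0],-1,1],[[0,0,0],-1,1]]';python3 -m crank '[[[0,0,0],-1,1],[[0,0,0],-1,1],[[0,0,0],-1,1],[[0,0,0],-1,1],[[0,0,0],-1,1]]';python3 -m crank '[[[0,0,0],-1,1],[[0,0,0],-1,1],[[0,0,0],-1,1],[[0,0,0],-1,1],[[0,0,0],0,1]]'
python3 - <<'E'
from h import *
goal([.596,-.095,.2],35.4)
o=r.get_obs();c=r.capture("wrist");cv2.imwrite("pics/w1.png",c["pixels"][:,:,::-1])
print(o["q"])
T=toolT(o)@c["mount"]
print("expect grip at",proj(c,[.596,-.095,.072],T), "post",proj(c,[.465,.151,.04],T))
E
```

```text
clock: 2.33
ee_pos: [0.5426, -0.1553, 0.2138]
ee_rot: [-0.787, 1.709, -1.709]
force: [0.7, 0.4, -0.6]
gripper_width: 0.0912
clock: 2.75
ee_pos: [0.5426, -0.1554, 0.2138]
ee_rot: [-1.018, 1.469, -1.469]
force: [-0.2, -0.3, 0.9]
gripper_width: 0.0912
clock: 3.17
ee_pos: [0.5425, -0.1554, 0.2138]
ee_rot: [-1.205, 1.217, -1.217]
force: [-0.2, 1.0, -0.1]
gripper_width: 0.0913
clock: 3.58
ee_pos: [0.5426, -0.1554, 0.2138]
ee_rot: [-1.351, 0.956, -0.956]
force: [-0.4, 0.5, -0.2]
gripper_width: 0.0912
clock: 4.0
ee_pos: [0.5426, -0.1553, 0.2138]
ee_rot: [-1.44, 0.745, -0.745]
force: [0.5, 0.4, -0.0]
gripper_width: 0.0915
t 4.0 pos [ 0.5426 -0.1553  0.2138] zang 35.29 F [ 0.47  0.39 -0.01] M [ 0.036 -0.153  0.018] w 0.0915
d [ 0.0534  0.0603 -0.0138] units now [-0.74  0.55  3.14] yaw err deg 0.11 spin units (about tool y, down) -0.03
[-2.98974872e-01  3.03161887e-01  1.58894428e+00 -4.14436536e-04
  1.24983034e+00 -9.14704893e-01]
expect grip at [409.28087129 167.93862943] post [ 451.93637571 -140.18385104]
```

View pics/w1.png

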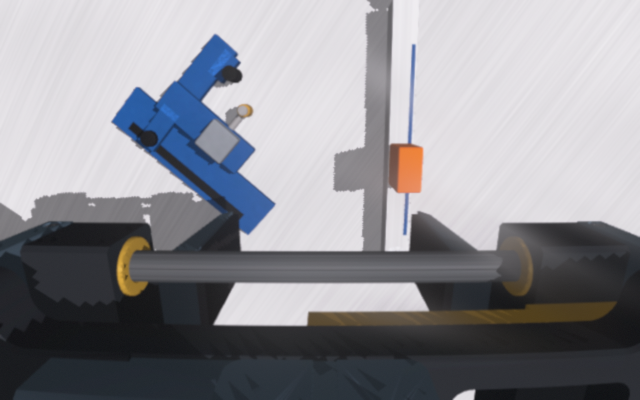

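Run:
```python
import cv2
i=cv2.imread("pics/w1.png")
cv2.imwrite("pics/w1a.png",cv2.resize(i[130:260,340:450],None,fx=4.5,fy=4.5,interpolation=2))
cv2.imwrite("pics/w1b.png",cv2.resize(i[30:240,105:280],None,fx=2.8,fy=2.8,interpolation=2))
```

```text
(no output)
```

View pics/w1a.png

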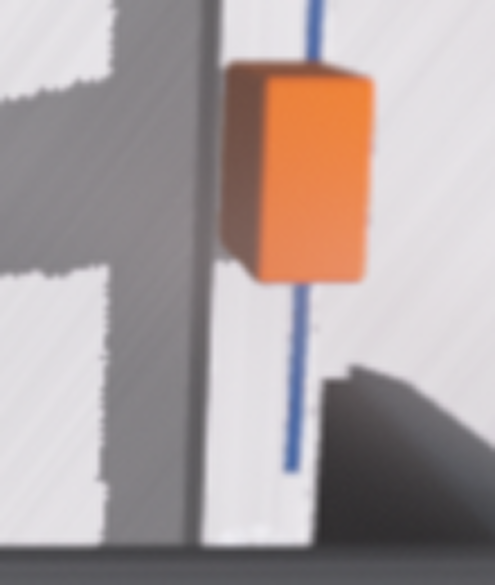

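View pics/w1b.png

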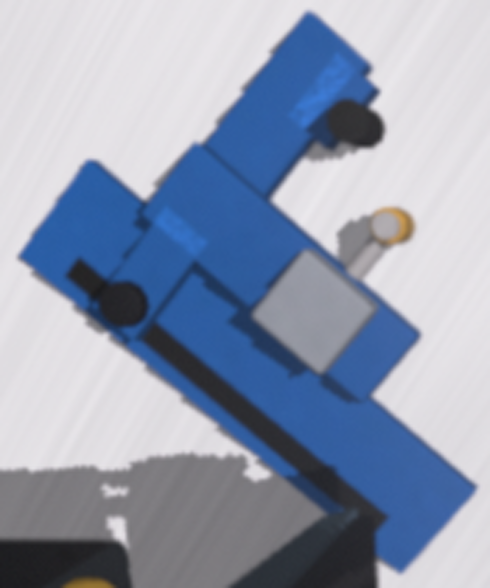

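Run:
```python
from h import *
o=r.get_obs();c=r.capture("wrist");T=toolT(o)@c["mount"]
A=lambda u,v,z:toplane(c,[(u+.5)/4.5-.5+340,(v+.5)/4.5-.5+130],z,T)
B=lambda u,v,z:toplane(c,[(u+.5)/2.8-.5+105,(v+.5)/2.8-.5+30],z,T)
P=[A(*p,.072) for p in [(267,77),(374,79),(366,281),(259,281)]]
g=np.mean(P,0);print("grip",g.round(4))
for i in range(4):
    d=P[(i+1)%4]-P[i];print(np.linalg.norm(d).round(4),np.degrees(np.arctan2(d[1],d[0])).round(1))
p,q=[toplane(c,uv,.028,T) for uv in [(414.5,45),(405,234)]];d=q-p
print("blue",p,q,np.degrees(np.arctan2(d[1],d[0])))
print("nadir",proj(c,[*T[:2,3],0],T))
pin=B(347,119,.026);ro=B(393,226,.02);print("pin",pin,B(363,127,0.0),"roller",ro)
e1,e2=B(20,257,.01),B(402,572,.01)
d=e1-e2;print("carr -y dir",np.degrees(np.arctan2(d[1],d[0])))
e1,e2=B(93,160,.01),B(476,488,.01)
d=e1-e2;print("carr -y dir",np.degrees(np.arctan2(d[1],d[0])))
th=np.radians(-96.1);ux=np.array([np.cos(th),np.sin(th)]);uy=np.array([-ux[1],ux[0]])
for po in [(.465,.151)]:
    for n,x in(("pin",pin),("rol",ro),("grip",g)): v=x[:2]-po;print(n,v@ux,v@uy)
```

```text
grip [ 0.5979 -0.0961  0.072 ]
0.0221 34.4
0.0426 -53.3
0.0228 -144.8
0.0429 125.8
blue [0.53720054 0.00602551 0.028     ] [ 0.65186025 -0.15535745  0.028     ] -54.60688699217605
nadir [325.10262794 115.26726027]
pin [ 0.39935143 -0.12235504  0.026     ] [ 0.39849989 -0.12285845  0.        ] roller [ 0.43232403 -0.14552934  0.02      ]
carr -y dir 173.35834193161875
carr -y dir 173.03934094224127
pin 0.2787833691849843 -0.0362290402682054
rol 0.29832265956767345 -0.0009805428729145985
grip 0.2315749127958956 0.1583912409963552
```

```bash
python3 - <<'E'
from h import *
goal([.5975,-.096,.034],35.4)
E
python3 -m crank '[[[-0.37,0.8,1],0,1],[[-0.37,0.8,1],0,1],[[0,0.8,1],0,1],[[0,1,0.17],0,1],[[0,0,0],0,1]]'
python3 - <<'E'
from h import *
goal([.5975,-.096,.034],35.4)
o=r.get_obs();c=r.capture("wrist");cv2.imwrite("pics/w2.png",c["pixels"][:,:,::-1])
E
```

```text
t 4.1 pos [ 0.5427 -0.1552  0.2139] zang 35.12 F [-0.61  0.45  0.02] M [-0.002 -0.082  0.012] w 0.0915
d [ 0.0548  0.0592 -0.1799] units now [-0.68  7.19  3.16] yaw err deg 0.28 spin units (about tool y, down) -0.07
clock: 4.52
ee_pos: [0.5949, -0.0925, 0.124]
ee_rot: [-1.442, 0.752, -0.738]
force: [-1.0, -0.3, -0.1]
gripper_width: 0.0913
t 4.52 pos [ 0.5949 -0.0925  0.124 ] zang 35.28 F [-1.02 -0.26 -0.09] M [ 0.029 -0.097 -0.027] w 0.0913
d [ 0.0026 -0.0035 -0.09  ] units now [0.2  3.6  0.03] yaw err deg 0.12 spin units (about tool y, down) -0.03
```

View pics/w2.png

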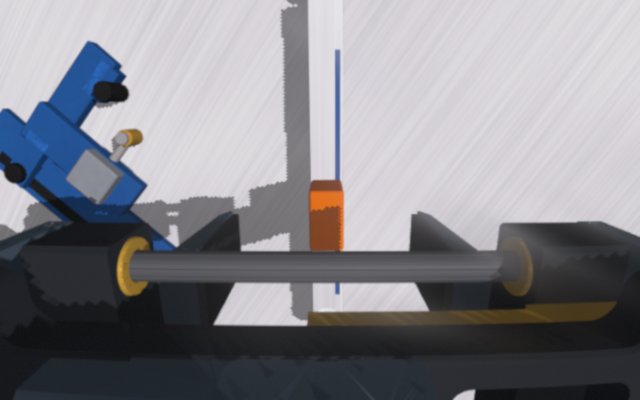

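```bash
python3 -m crank '[[[0.2,0.9,0],0,1],[[0,0.9,0],0,1],[[0,0.9,0],0,1],[[0,0.8,0],0,1],[[0,0,0],0,1]]'
python3 - <<'E'
from h import *
goal([.5975,-.096,.034],35.4)
o=r.get_obs();c=r.capture("wrist");cv2.imwrite("pics/w3.png",c["pixels"][:,:,::-1])
E
```

```text
clock: 4.98
ee_pos: [0.5975, -0.0986, 0.0394]
ee_rot: [-1.441, 0.751, -0.742]
force: [-1.3, 0.4, 0.2]
gripper_width: 0.091
t 4.98 pos [ 0.5975 -0.0986  0.0394] zang 35.15 F [-1.29  0.4   0.22] M [-0.024 -0.088  0.06 ] w 0.091
d [ 0.      0.0026 -0.0054] units now [-0.08  0.22  0.06] yaw err deg 0.25 spin units (about tool y, down) -0.06
```

View pics/w3.png

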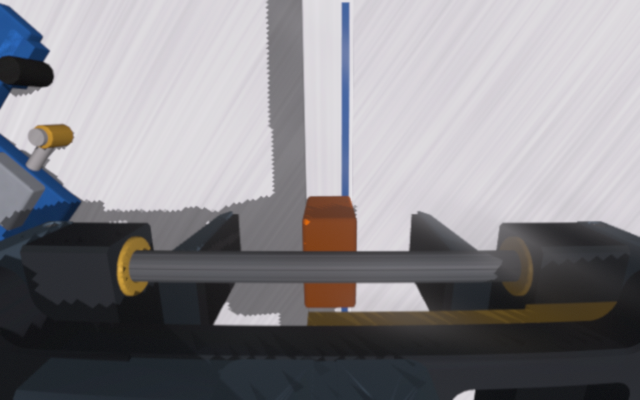

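```bash
python3 -m crank '[[[-0.08,0.18,0.07],0,1],[[0,0,0],0,-1],[[0,0,0],0,-1],[[0,0,0],0,-1],[[0,0,0],0,-1]]'; python3 -m crank '[[[0,0,0],0,-1],[[0,0,0],0,-1],[[0,0,0],0,-1],[[0,0,0],0,-1]]'
python3 - <<'E'
from h import *
goal([.5975,-.096,.034],35.4)
o=r.get_obs();c=r.capture("wrist");cv2.imwrite("pics/w4.png",c["pixels"][:,:,::-1])
c=r.capture("top");crop(c["pixels"],250,140,400,270,4.5,"t4.png")
E
```

```text
clock: 5.45
ee_pos: [0.6007, -0.0954, 0.0379]
ee_rot: [-1.439, 0.744, -0.747]
force: [-0.2, 0.0, -0.7]
gripper_width: 0.0672
clock: 5.78
ee_pos: [0.6002, -0.0954, 0.037]
ee_rot: [-1.439, 0.745, -0.745]
force: [0.3, 0.7, 0.1]
gripper_width: 0.0411
t 5.78 pos [ 0.6002 -0.0954  0.037 ] zang 35.25 F [0.32 0.67 0.09] M [-0.003 -0.113  0.013] w 0.0411
d [-0.0027 -0.0006 -0.003 ] units now [-0.04  0.12 -0.1 ] yaw err deg 0.15 spin units (about tool y, down) -0.04
```

View pics/w4.png

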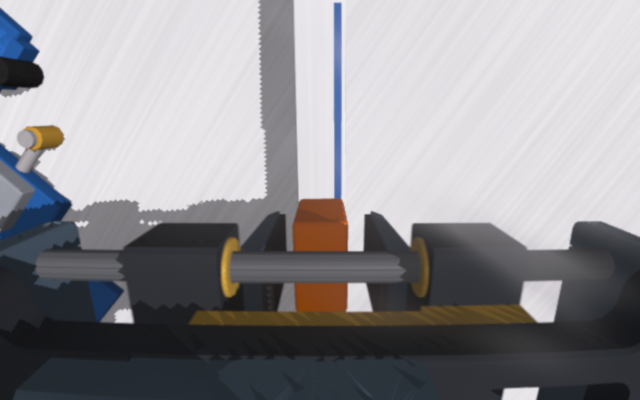

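View pics/t4.png

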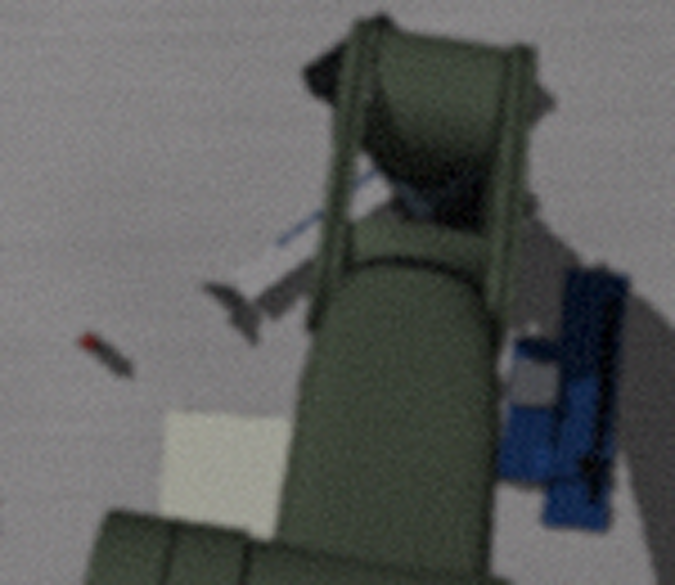

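```bash
python3 -m crank '[[[0,0.1,-0.08],0,-1],[[0,0,0],0,-1],[[0,0,0],0,-1],[[0,0,0],0,-1],[[0,0,0],0,-1]]'; python3 -m crank '[[[0,0,0],0,-1],[[0,0,0],0,-1],[[0,0,0],0,-1]]'
python3 - <<'E'
from h import *
goal([.5975,-.096,.034],35.4)
o=r.get_obs();c=r.capture("wrist");cv2.imwrite("pics/w5.png",c["pixels"][:,:,::-1])
E
```

```text
clock: 6.3
ee_pos: [0.5983, -0.0966, 0.0341]
ee_rot: [-1.44, 0.746, -0.745]
force: [-0.3, -0.0, -2.0]
gripper_width: 0.0239
clock: 6.55
ee_pos: [0.5983, -0.0964, 0.0342]
ee_rot: [-1.439, 0.746, -0.745]
force: [0.3, -0.4, -2.9]
gripper_width: 0.0239
t 6.55 pos [ 0.5983 -0.0964  0.0342] zang 35.24 F [ 0.3  -0.37 -2.92] M [-0.034 -0.173  0.028] w 0.0239
d [-0.0008  0.0004 -0.0002] units now [-0.03  0.01 -0.02] yaw err deg 0.16 spin units (about tool y, down) -0.04
```

View pics/w5.png

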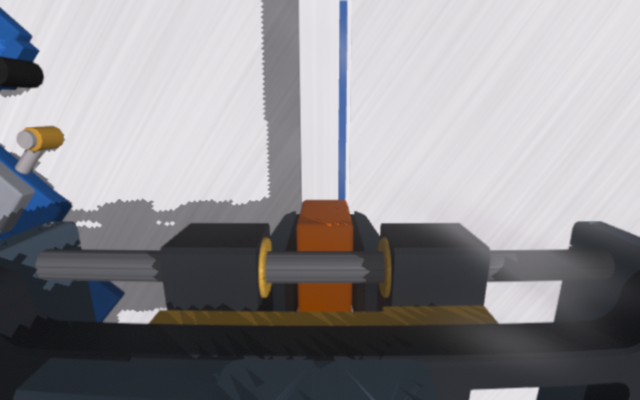

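```bash
python3 -m crank '[[[0,0.04,0],0,-1],[[0,0,0],0,-1],[[0,0,0],0,-1]]'
python3 - <<'E'
from h import *
goal([.5689,.004,.034],35.24)
E
python3 -m crank '[[[0,0.02,0],0,-1],[[0,0,0],0,-1]]';python3 - <<'E'
from h import *
goal([.5689,.004,.034],35.24)
E
```

```text
clock: 6.85
ee_pos: [0.5985, -0.0964, 0.0341]
ee_rot: [-1.439, 0.745, -0.745]
force: [-2.6, 0.5, 3.8]
gripper_width: 0.0241
t 6.85 pos [ 0.5985 -0.0964  0.0341] zang 35.25 F [-2.56  0.5   3.83] M [0.034 0.346 0.056] w 0.0241
d [-2.960e-02  1.004e-01 -1.000e-04] units now [-3.96  0.    1.35] yaw err deg -0.01 spin units (about tool y, down) 0.0
clock: 7.02
ee_pos: [0.5985, -0.0964, 0.0341]
ee_rot: [-1.439, 0.745, -0.745]
force: [-2.4, 0.4, 7.4]
gripper_width: 0.0237
t 7.02 pos [ 0.5985 -0.0964  0.0341] zang 35.25 F [-2.4   0.37  7.37] M [0.065 0.519 0.02 ] w 0.0237
d [-2.960e-02  1.004e-01 -1.000e-04] units now [-3.96  0.    1.35] yaw err deg -0.01 spin units (about tool y, down) 0.0
```

```bash
python3 -m crank '[[[-0.4,-0.025,0.25],0,-1],[[-0.5,0,0.3],0,-1],[[-0.5,0,0.3],0,-1],[[-0.5,0,0.3],0,-1],[[-0.4,0,0.2],0,-1]]'; python3 -m crank '[[[0,0,0],0,-1],[[0,0,0],0,-1]]'
python3 - <<'E'
from h import *
goal([.5689,.004,.034],35.24)
o=r.get_obs();c=r.capture("wrist");cv2.imwrite("pics/w6.png",c["pixels"][:,:,::-1])
E
```

```text
clock: 7.43
ee_pos: [0.5935, -0.0283, 0.0341]
ee_rot: [-1.439, 0.743, -0.746]
force: [2.1, -4.3, 5.0]
gripper_width: 0.0237
clock: 7.6
ee_pos: [0.5931, -0.0268, 0.0341]
ee_rot: [-1.437, 0.744, -0.744]
force: [-0.5, 4.4, 6.2]
gripper_width: 0.024
t 7.6 pos [ 0.5931 -0.0268  0.0341] zang 35.31 F [-0.53  4.35  6.18] M [ 0.345 -0.266  0.132] w 0.024
d [-0.0242  0.0308 -0.0001] units now [-1.57  0.01 -0.08] yaw err deg -0.07 spin units (about tool y, down) 0.02
```

View pics/w6.png

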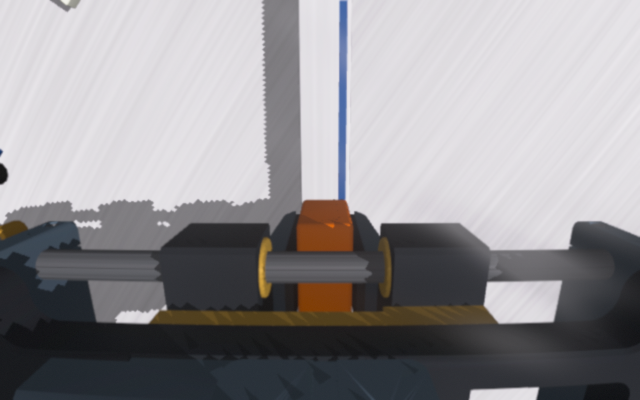

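```bash
python3 -m crank '[[[-0.3,-0.02,-0.05],0,-1],[[-0.3,0,0],0,-1],[[0,0,0],0,-1]]'
python3 - <<'E'
from h import *
goal([.5689,.004,.034],35.24)
c=r.capture("top");crop(c["pixels"],240,150,340,230,7,"t7.png")
c=r.capture("scene");crop(c["pixels"],270,160,370,240,7,"s7.png")
E
```

```text
clock: 7.9
ee_pos: [0.5822, -0.0166, 0.0341]
ee_rot: [-1.439, 0.745, -0.744]
force: [-1.4, 2.3, 2.6]
gripper_width: 0.0237
t 7.9 pos [ 0.5822 -0.0166  0.0341] zang 35.29 F [-1.4   2.31  2.57] M [ 0.147 -0.258  0.052] w 0.0237
d [-0.0133  0.0206 -0.0001] units now [-0.98  0.    0.04] yaw err deg -0.05 spin units (about tool y, down) 0.01
```

View pics/t7.png

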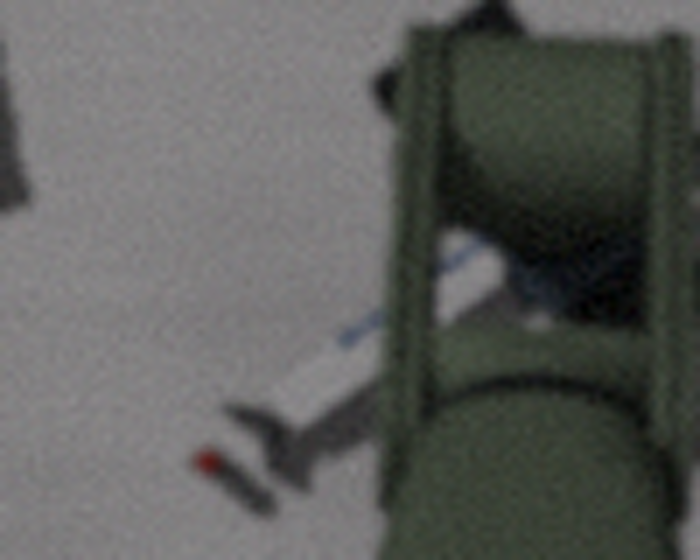

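View pics/s7.png

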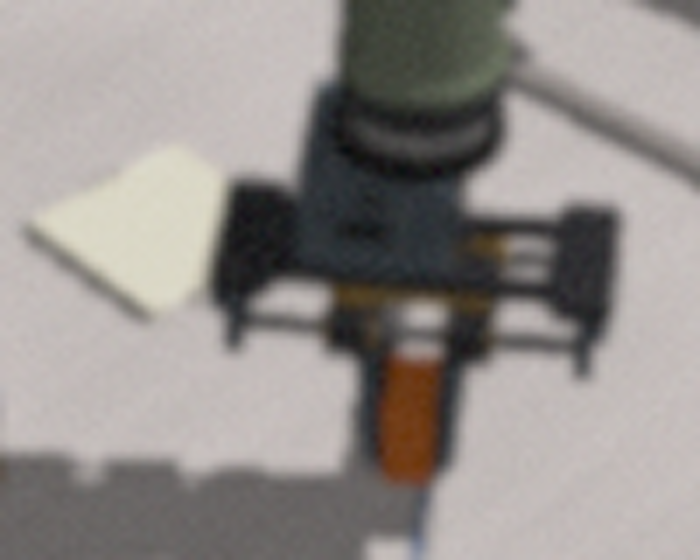

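```bash
python3 -m crank '[[[-0.3,0,0],0,-1],[[-0.2,0,0],0,-1],[[0,0,0],0,-1]]'
python3 - <<'E'
from h import *
goal([.5689,.004,.034],35.24)
o=r.get_obs();T=toolT(o);print("F tool",(T[:3,:3].T@o["force"]).round(2))
c=r.capture("top");crop(c["pixels"],250,170,320,230,10,"t8.png")
p0=T[:3,3]; 
for n,P in [("axis shoe z28",p0+T[:3,0]*-.18),("tipA",p0+T[:3,0]*-.185+T[:3,2]*.0205),("tipB",p0+T[:3,0]*-.185-T[:3,2]*.0205),("post",np.array([.4648,.1505,.04]))]:
    P=P.copy();P[2]=.04 if n=="post" else .028
    uv=proj(c,P);print(n,P,(uv+.5-[250,170])*10-.5)
E
```

```text
clock: 8.25
ee_pos: [0.5754, -0.0077, 0.0341]
ee_rot: [-1.439, 0.746, -0.745]
force: [-0.1, 1.1, 4.6]
gripper_width: 0.0239
t 8.25 pos [ 0.5754 -0.0077  0.0341] zang 35.23 F [-0.1   1.09  4.61] M [ 0.115 -0.213 -0.038] w 0.0239
d [-0.0065  0.0117 -0.0001] units now [-0.53  0.    0.06] yaw err deg 0.01 spin units (about tool y, down) -0.0
F tool [-0.95 -4.61  0.55]
axis shoe z28 [0.47158006 0.13929777 0.028     ] [228.3667029  440.28548352]
tipA [0.48543965 0.15520882 0.028     ] [181.65422381 401.02133481]
tipB [0.45195115 0.13155464 0.028     ] [251.67894495 496.80581331]
post [0.4648 0.1505 0.04  ] [192.62888578 459.86904552]
```

View pics/t8.png

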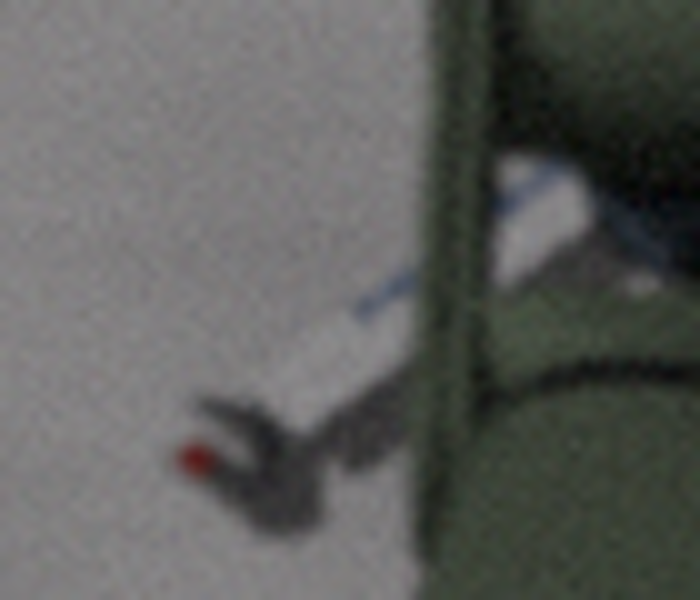

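```bash
python3 -m crank '[[[-0.15,-0.01,0],0,-1],[[-0.15,0,0],0,-1],[[0,0,0],0,-1]]' >/dev/null
cat > f.py <<'E'
from h import *
# guide frame: tool x = guide x. Report TCP in world, forces in tool axes
o=r.get_obs();T=toolT(o);z=T[:3,2]
F=T[:3,:3].T@o["force"];M=T[:3,:3].T@o["wrist_torque"]
a=np.degrees(np.arctan2(z[1],z[0]))-90
print("t %.2f pos %s guide ang(world) %.2f F(tool x,y dn,z) %s M %s w %.4f"%(o["clock"],o["ee_pos"].round(4),a,F.round(2),M.round(3),o["gripper_width"]))
sh=T[:3,3]-.18*T[:3,0];print("shoe est",sh[:2].round(4))
E
python3 f.py; python3 -m crank '[[[-0.1,0,0],0,-1],[[0,0,0],0,-1]]' >/dev/null;python3 f.py;python3 -m crank '[[[-0.05,0,0],0,-1],[[0,0,0],0,-1]]' >/dev/null;python3 f.py
```

```text
t 8.55 pos [ 0.5711 -0.0019  0.0341] guide ang(world) -54.76 F(tool x,y dn,z) [-1.49 -2.15  0.87] M [ 0.149  0.045 -0.178] w 0.0241
shoe est [0.4672 0.1451]
t 8.72 pos [5.698e-01 1.000e-04 3.410e-02] guide ang(world) -54.75 F(tool x,y dn,z) [ 0.26 -0.89  0.91] M [ 0.203  0.082 -0.207] w 0.0240
shoe est [0.4659 0.1471]
t 8.88 pos [0.5692 0.001  0.0341] guide ang(world) -54.76 F(tool x,y dn,z) [ 0.02 -0.42  0.53] M [ 0.211 -0.035 -0.266] w 0.0239
shoe est [0.4653 0.148 ]
```

```bash
for i in 1; do python3 -m crank '[[[-0.05,0.01,0],0,-1],[[0,0,0],0,-1]]' >/dev/null;python3 f.py;  python3 -m crank '[[[-0.05,0,0],0,-1],[[0,0,0],0,-1]]' >/dev/null;python3 f.py; python3 -m crank '[[[-0.05,0,0],0,-1],[[0,0,0],0,-1]]' >/dev/null;python3 f.py; done
```

```text
t 9.05 pos [0.5688 0.0019 0.0341] guide ang(world) -54.76 F(tool x,y dn,z) [ 1.81 -1.57  0.25] M [ 0.128 -0.034 -0.245] w 0.0242
shoe est [0.4649 0.1489]
t 9.22 pos [0.5683 0.0028 0.0341] guide ang(world) -54.77 F(tool x,y dn,z) [ 2.11  0.84 -0.11] M [ 0.156  0.035 -0.316] w 0.0239
shoe est [0.4644 0.1498]
t 9.38 pos [0.5683 0.0036 0.0343] guide ang(world) -54.76 F(tool x,y dn,z) [4.75 0.27 1.15] M [ 0.172  0.137 -0.668] w 0.0240
shoe est [0.4644 0.1506]
```

```bash
python3 -m crank '[[[-0.03,0.02,0],0,-1],[[0,0,0],0,-1],[[0,0,0],0,-1]]' >/dev/null;python3 f.py;  python3 -m crank '[[[-0.03,0,0],0,-1],[[0,0,0],0,-1]]' >/dev/null;python3 f.py
python3 - <<'E'
from h import *
c=r.capture("top");crop(c["pixels"],250,170,320,230,10,"t9.png")
E
```

```text
t 9.63 pos [0.5684 0.0039 0.0341] guide ang(world) -54.76 F(tool x,y dn,z) [ 6.1  -0.87  0.33] M [ 0.18   0.088 -0.741] w 0.0243
shoe est [0.4645 0.1509]
t 9.80 pos [0.5684 0.0041 0.0344] guide ang(world) -54.72 F(tool x,y dn,z) [ 8.66 -1.89  0.41] M [ 0.064  0.063 -1.004] w 0.0240
shoe est [0.4645 0.151 ]
```

View pics/t9.png

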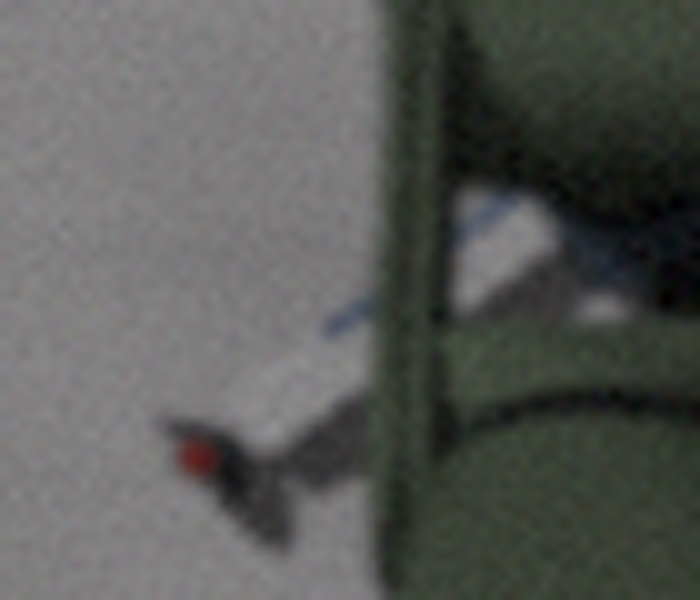

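```bash
python3 -m crank '[[[-0.004,0,-0.251],0.5,-1],[[-0.004,0,-0.251],0.5,-1],[[0,0,0],0,-1]]' >/dev/null;python3 f.py;  python3 -m crank '[[[-0.004,0,-0.251],0.5,-1],[[-0.004,0,-0.251],0.5,-1],[[-0.004,0,-0.251],0.5,-1],[[0,0,0],0,-1]]' >/dev/null;python3 f.py
```

```text
t 10.10 pos [ 0.5574 -0.0031  0.0344] guide ang(world) -58.87 F(tool x,y dn,z) [ 8.02 -0.1   0.24] M [ 0.149  0.166 -1.103] w 0.0237
shoe est [0.4644 0.151 ]
t 10.43 pos [ 0.5407 -0.0121  0.0343] guide ang(world) -64.89 F(tool x,y dn,z) [6.97 0.01 1.06] M [ 0.215  0.215 -1.081] w 0.0238
shoe est [0.4643 0.1509]
```

```bash
python3 -m crank '[[[-0.01,0.02,-0.251],0.5,-1],[[-0.004,0,-0.251],0.5,-1],[[-0.004,0,-0.251],0.5,-1],[[-0.004,0,-0.251],0.5,-1],[[0,0,0],0,-1]]' >/dev/null;python3 f.py;  python3 -m crank '[[[-0.004,0,-0.251],0.5,-1],[[-0.004,0,-0.251],0.5,-1],[[-0.004,0,-0.251],0.5,-1],[[-0.004,0,-0.251],0.5,-1],[[0,0,0],0,-1]]' >/dev/null;python3 f.py
```

```text
t 10.85 pos [ 0.5172 -0.0211  0.0341] guide ang(world) -72.85 F(tool x,y dn,z) [ 9.06 -2.78  0.25] M [-0.021  0.305 -1.187] w 0.0238
shoe est [0.4641 0.1509]
t 11.27 pos [ 0.4925 -0.0268  0.0341] guide ang(world) -80.85 F(tool x,y dn,z) [ 8.82 -4.57 -0.06] M [ 0.074  0.562 -1.364] w 0.0240
shoe est [0.4638 0.1509]
```

```bash
python3 -m crank '[[[-0.004,-0.015,-0.235],0.5,-1],[[-0.004,0,-0.251],0.5,-1],[[-0.004,0,-0.251],0.5,-1],[[-0.004,0,-0.251],0.5,-1],[[0,0,0],0,-1]]' >/dev/null;python3 f.py;  python3 -m crank '[[[-0.003,0,-0.251],0.5,-1],[[-0.001,0,-0.126],0.25,-1],[[0,0,0],0,-1]]' >/dev/null;python3 f.py
```

```text
t 11.68 pos [ 0.4675 -0.0291  0.0341] guide ang(world) -88.84 F(tool x,y dn,z) [ 8.71 -1.16  1.54] M [ 0.313  0.41  -1.528] w 0.0243
shoe est [0.4638 0.1509]
t 11.93 pos [ 0.4581 -0.029   0.0341] guide ang(world) -91.79 F(tool x,y dn,z) [ 9.39 -3.28  1.03] M [ 0.295  0.597 -1.596] w 0.0239
shoe est [0.4637 0.1509]
```

```bash
cat > g.py <<'E'
from h import *
import sys
Fs=[];Ms=[]
for i in range(int(sys.argv[1]) if len(sys.argv)>1 else 6):
    r.capture("wrist"); o=r.get_obs();T=toolT(o);z=T[:3,2]
    Fs.append(T[:3,:3].T@o["force"]);Ms.append(T[:3,:3].T@o["wrist_torque"])
F=np.mean(Fs,0);M=np.mean(Ms,0)
a=np.degrees(np.arctan2(z[1],z[0]))-90
sh=T[:3,3]-.18*T[:3,0]
tau=.18*F[2]-M[1]
print("t %.2f pos %s ang %.2f F(x,dn,z) %s sd %s My %.3f sd %.3f shoe %s tau %.3f pinN %.2f"%(o["clock"],o["ee_pos"].round(4),a,F.round(2),np.std(Fs,0).round(2),M[1],np.std(Ms,0)[1],sh[:2].round(4),tau,tau/.28))
E
python3 g.py; python3 -m crank '[[[0,-0.015,0],0,-1],[[0,0,0],0,-1]]' >/dev/null;python3 g.py
```

```text
t 12.23 pos [ 0.4581 -0.029   0.034 ] ang -91.79 F(x,dn,z) [ 8.94 -3.91  0.52] sd [0.36 0.49 0.51] My 0.569 sd 0.017 shoe [0.4637 0.1509] tau -0.475 pinN -1.70
t 12.70 pos [ 0.4583 -0.029   0.0341] ang -91.75 F(x,dn,z) [8.44 0.31 2.04] sd [0.24 0.28 0.47] My 0.398 sd 0.035 shoe [0.4638 0.1509] tau -0.030 pinN -0.11
```

```bash
python3 -m crank '[[[-0.001,0.003,-0.126],0.25,-1],[[-0.001,0,-0.126],0.25,-1],[[0,0,0],0,-1]]' >/dev/null;python3 g.py 3;  python3 -m crank '[[[-0.001,0,-0.126],0.25,-1],[[0,0,0],0,-1]]' >/dev/null;python3 g.py 3; python3 -m crank '[[[-0.001,0,-0.126],0.25,-1],[[0,0,0],0,-1]]' >/dev/null;python3 g.py 3
```

```text
t 13.10 pos [ 0.4527 -0.0288  0.0341] ang -93.63 F(x,dn,z) [8.36 1.62 3.71] sd [0.91 0.84 0.25] My -0.126 sd 0.018 shoe [0.4641 0.1509] tau 0.794 pinN 2.83
t 13.42 pos [ 0.4494 -0.0285  0.0341] ang -94.65 F(x,dn,z) [7.93 0.69 3.42] sd [0.3  0.28 0.03] My -0.039 sd 0.019 shoe [0.464  0.1509] tau 0.655 pinN 2.34
t 13.73 pos [ 0.4459 -0.0281  0.0341] ang -95.73 F(x,dn,z) [ 8.27 -0.04  2.6 ] sd [0.26 0.4  0.37] My 0.340 sd 0.019 shoe [0.4638 0.151 ] tau 0.128 pinN 0.46
```

```bash
python3 -m crank '[[[-0.001,0.012,-0.126],0.25,-1],[[0,0,0],0,-1]]' >/dev/null;python3 g.py 3;  python3 -m crank '[[[-0.001,0,-0.126],0.25,-1],[[0,0,0],0,-1]]' >/dev/null;python3 g.py 3; python3 -m crank '[[[0,0,-0.063],0.125,-1],[[0,0,0],0,-1]]' >/dev/null;python3 g.py 3
```

```text
t 14.05 pos [ 0.4426 -0.0278  0.0341] ang -96.75 F(x,dn,z) [ 8.68 -3.09  2.16] sd [0.31 0.14 0.69] My 0.375 sd 0.012 shoe [0.4638 0.151 ] tau 0.013 pinN 0.05
t 14.37 pos [ 0.439  -0.0273  0.034 ] ang -97.82 F(x,dn,z) [ 7.91 -4.31  1.5 ] sd [0.27 0.11 0.56] My 0.715 sd 0.016 shoe [0.4635 0.151 ] tau -0.445 pinN -1.59
t 14.68 pos [ 0.4374 -0.0271  0.034 ] ang -98.33 F(x,dn,z) [ 8.29 -4.97  0.87] sd [0.24 0.63 0.27] My 0.747 sd 0.021 shoe [0.4635 0.151 ] tau -0.591 pinN -2.11
```

```bash
python3 -m crank '[[[0,-0.012,0],0,-1],[[0,0,0],0,-1]]' >/dev/null;python3 g.py 4;  python3 -m crank '[[[0,0,-0.031],0.063,-1],[[0,0,0],0,-1]]' >/dev/null;python3 g.py 3; python3 -m crank '[[[0,0,-0.031],0.063,-1],[[0,0,0],0,-1]]' >/dev/null;python3 g.py 3
```

```text
t 15.05 pos [ 0.4369 -0.027   0.034 ] ang -98.38 F(x,dn,z) [ 8.8  -2.72  0.97] sd [0.28 0.38 0.46] My 0.887 sd 0.027 shoe [0.4631 0.1511] tau -0.712 pinN -2.54
t 15.37 pos [ 0.4361 -0.0269  0.034 ] ang -98.63 F(x,dn,z) [ 8.49 -3.04  1.28] sd [0.45 0.61 0.97] My 0.909 sd 0.044 shoe [0.4632 0.1511] tau -0.679 pinN -2.42
t 15.68 pos [ 0.436  -0.0269  0.0341] ang -98.80 F(x,dn,z) [ 8.02 -1.21  2.56] sd [0.28 0.25 0.46] My 0.621 sd 0.025 shoe [0.4636 0.151 ] tau -0.159 pinN -0.57
```

```bash
python3 -m crank '[[[0,0,-0.02],0.04,-1],[[0,0,0],0,-1]]' >/dev/null;python3 g.py 4;  python3 -m crank '[[[0,0,-0.02],0.04,-1],[[0,0,0],0,-1]]' >/dev/null;python3 g.py 4
```

```text
t 16.05 pos [ 0.436  -0.0269  0.034 ] ang -98.88 F(x,dn,z) [ 8.4  -0.29  3.28] sd [0.48 0.19 0.54] My 0.265 sd 0.017 shoe [0.4638 0.1509] tau 0.326 pinN 1.17
t 16.42 pos [ 0.436  -0.0269  0.0341] ang -98.96 F(x,dn,z) [8.22 0.42 4.32] sd [0.36 0.69 0.6 ] My -0.111 sd 0.017 shoe [0.464  0.1509] tau 0.888 pinN 3.17
```

```bash
python3 -m crank '[[[0,0.01,-0.02],0.04,-1],[[0,0,0],0,-1]]' >/dev/null;python3 g.py 4;  python3 -m crank '[[[0,0,-0.016],0.032,-1],[[0,0,0],0,-1]]' >/dev/null;python3 g.py 6
```

```text
t 16.78 pos [ 0.4359 -0.0269  0.0341] ang -99.04 F(x,dn,z) [ 7.82 -0.57  4.61] sd [0.32 0.46 0.35] My -0.393 sd 0.038 shoe [0.4642 0.1509] tau 1.223 pinN 4.37
t 17.25 pos [ 0.4359 -0.0269  0.0341] ang -99.11 F(x,dn,z) [7.77 0.63 5.04] sd [0.32 0.35 0.48] My -0.609 sd 0.023 shoe [0.4644 0.1508] tau 1.515 pinN 5.41
```

```bash
python3 -m crank '[[[0,0.01,-0.02],0.04,-1],[[0,0,0],0,-1]]' >/dev/null;python3 g.py 4;  python3 -m crank '[[[0,0,-0.015],0.03,-1],[[0,0,0],0,-1]]' >/dev/null;python3 g.py 6
```

```text
t 17.62 pos [ 0.4358 -0.0269  0.0341] ang -99.23 F(x,dn,z) [ 7.4  -1.01  5.42] sd [0.35 0.52 0.35] My -0.785 sd 0.015 shoe [0.4647 0.1508] tau 1.762 pinN 6.29
t 18.08 pos [ 0.4359 -0.0269  0.0341] ang -99.32 F(x,dn,z) [ 7.52 -0.22  6.23] sd [0.4  0.43 0.48] My -0.917 sd 0.028 shoe [0.465  0.1508] tau 2.037 pinN 7.28
```

```bash
python3 -m crank '[[[0.01,0.005,0.02],-0.04,-1],[[0.01,0,0.02],-0.04,-1],[[0,0,0.015],-0.03,-1],[[0,0,0],0,-1]]' >/dev/null;python3 g.py 4
```

```text
t 18.62 pos [ 0.436  -0.0269  0.0341] ang -99.03 F(x,dn,z) [ 5.15 -4.96  3.34] sd [0.38 0.34 0.32] My -0.377 sd 0.055 shoe [0.4642 0.1508] tau 0.977 pinN 3.49
```

```bash
python3 -m crank '[[[0.01,-0.02,0.015],-0.05,-1],[[0,0,0.01],-0.03,-1],[[0,0,0],0,-1]]' >/dev/null;python3 g.py 4
```

```text
t 19.07 pos [ 0.436  -0.0269  0.0341] ang -98.89 F(x,dn,z) [ 4.15 -0.69  3.19] sd [0.55 0.45 0.29] My 0.243 sd 0.017 shoe [0.4638 0.1509] tau 0.331 pinN 1.18
```

```bash
python3 -m crank '[[[0,0,0],0,-0.2],[[0,0,0],0,0.2],[[0,0,0],0,0.2],[[0,0,0],0,0.2],[[0,0,0],0,0.2]]';python3 -m crank '[[[0,0,0],0,0.2],[[0,0,0],0,0.2],[[0,0,0],0,0.2]]'; python3 g.py 2
python3 - <<'E'
from h import *
o=r.get_obs();c=r.capture("wrist");cv2.imwrite("pics/w10.png",c["pixels"][:,:,::-1])
E
```

```text
clock: 19.48
ee_pos: [0.4343, -0.0261, 0.0335]
ee_rot: [-1.132, 1.323, -1.322]
force: [-0.3, 0.2, -0.3]
gripper_width: 0.0535
clock: 19.73
ee_pos: [0.4348, -0.0264, 0.0336]
ee_rot: [-1.132, 1.323, -1.322]
force: [0.8, 0.2, -1.1]
gripper_width: 0.0544
t 19.83 pos [ 0.4348 -0.0264  0.0336] ang -98.89 F(x,dn,z) [ 0.27 -0.13 -0.08] sd [0.72 0.46 0.02] My -0.006 sd 0.000 shoe [0.4626 0.1514] tau -0.010 pinN -0.03
```

View pics/w10.png

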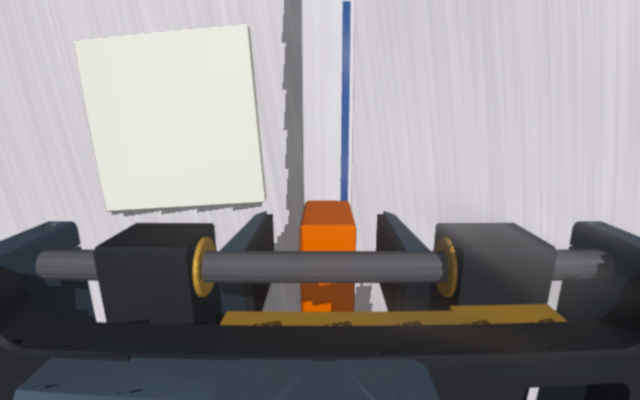

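Released cleanly, with the block free between the fingers. I'll rise straight up and move clear.

```bash
python3 -m crank '[[[0,-0.3,0],0,0.2],[[0,-0.6,0],0,0.2],[[0,-1,0],0,0.2],[[0,-1,0],0,0.2],[[0,-1,0],0,0.2]]';python3 -m crank '[[[0,-1,0],0,0.2],[[0,-1,0],0,0.2],[[0,-1,0],0,0.2],[[0,0,0],0,0.2],[[0,0,0],0,0.2]]'
python3 - <<'E'
from h import *
o=r.get_obs();c=r.capture("wrist");cv2.imwrite("pics/w11.png",c["pixels"][:,:,::-1])
print(proj(c,[.4642,.151,.04],toolT(o)@c["mount"]))
c=r.capture("scene");crop(c["pixels"],200,150,360,270,5,"s11.png")
E
```

```text
clock: 20.3
ee_pos: [0.4345, -0.0264, 0.1326]
ee_rot: [-1.132, 1.323, -1.323]
force: [0.9, -0.2, -0.5]
gripper_width: 0.0549
clock: 20.72
ee_pos: [0.4355, -0.0264, 0.2077]
ee_rot: [-1.129, 1.32, -1.324]
force: [0.9, -0.4, 0.3]
gripper_width: 0.0548
[325.4086213  -11.49365671]
```

View pics/w11.png

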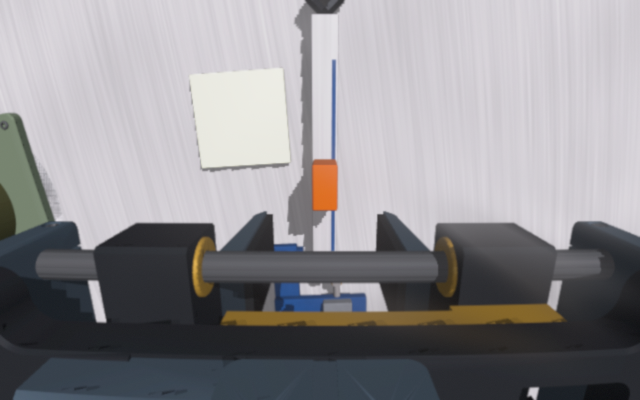

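View pics/s11.png

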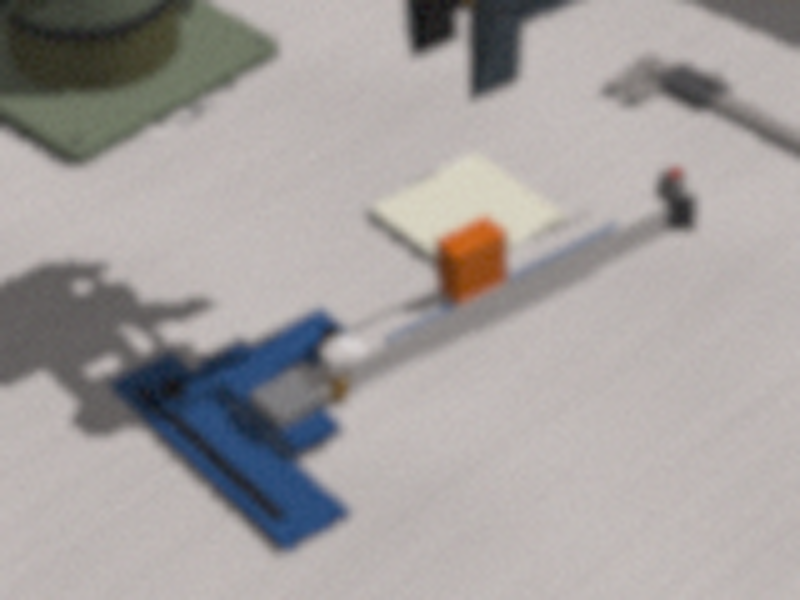

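```bash
python3 -m crank '[[[1,0,0],0,0.2],[[1,0,0],0,0.2],[[1,0,0],0,0.2],[[1,0,0],0,0.2],[[0,0,0],0,0.2]]'; python3 -m crank '[[[0,0,0],0,0.2]]' >/dev/null
python3 - <<'E'
from h import *
o=r.get_obs();c=r.capture("wrist");p=c["pixels"];cv2.imwrite("pics/w12.png",p[:,:,::-1])
crop(p,240,90,420,230,4,"w12a.png")
c=r.capture("top");crop(c["pixels"],250,150,400,270,5,"t12.png")
E
```

```text
clock: 21.23
ee_pos: [0.418, -0.128, 0.2047]
ee_rot: [-1.133, 1.327, -1.324]
force: [0.1, -0.4, 0.2]
gripper_width: 0.0549
```

View pics/w12a.png

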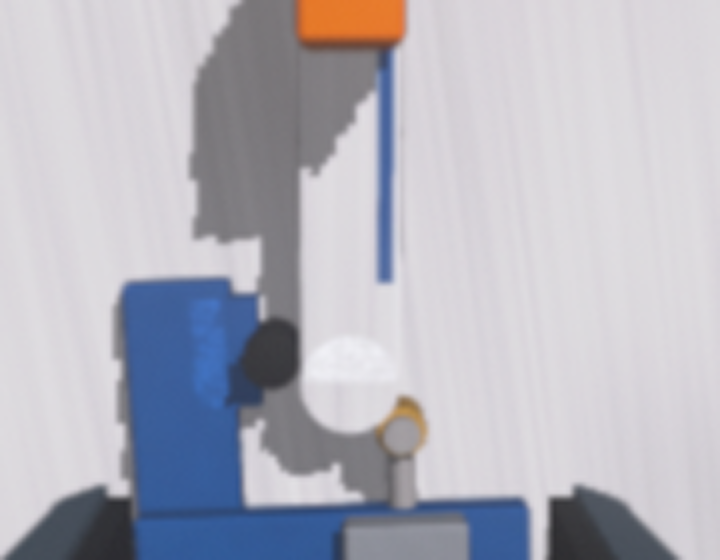

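View pics/t12.png

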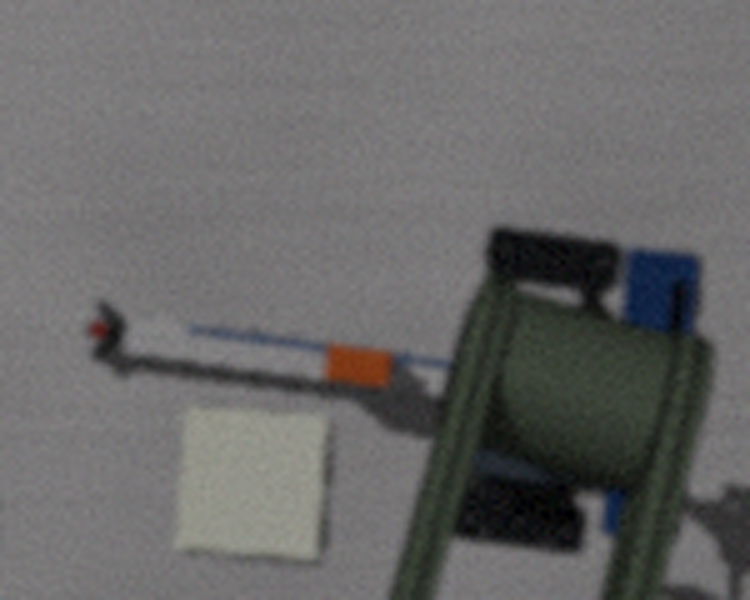

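Run:
```python
from h import *
print(r.get_obs()["joint_velocities"].round(4)); print(r.close_job())
```

```text
[ 0.0179 -0.0063 -0.0049 -0.0021 -0.0012 -0.0036]
the job is handed in; nothing more can be done
None
```

The guide is set in its jig, and I handed the job in at about 21 s. The shoe was slid onto the post, the guide was swung past the roller onto the stop pin and pressed, and then I let go.

- **Post:** pushes on the shoe at the grip stayed at about 7–9 N during the swing. With the roller's 4 N, I estimate about 12 N on the post when home, well under the 30 N limit.
- **Pin:** the force there is inferred, not measured directly. The grip's torque about the post came to 2.0 N m, or about 7.3 N at the pin. The roller's 3 N brings that to about 10 N, with perhaps 1 N uncertain from friction on the bench.
- **Guide on the bench:** the vertical force at the grip stayed between about 5 N down and 1.6 N lifting (mean readings), less than the guide's weight of about 3.4 N. During the initial grip, before the shoe was moved, the tool lifted about 2.9 N, close to the full weight.
- **Release:** I eased off most of the push before opening the fingers. The tool force read about zero afterwards.

The last pictures show the post in the V, the pin touching the rail and the roller on the far flank of the nose. The tile is where it was. I did not check the positions of the other items again; the gripper stayed well clear of them, and no unexpected force showed. None of the final checks failed. The one odd reading was the torque during the swing, which at times had the wrong sign until I reduced the downward push; I put that down to friction under the guide.

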